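# Load the bonding carrier and set the edge clamp

### The job

Take the carrier with the bare green board from the black mat (not the covered one) and set it down, without dropping it, flat in the nest of the workholder between its guide pins, either way round. Turn the brass thumbscrew clockwise until it seats, so the jaw closes on the carrier, then back it off a quarter turn so the carrier can still be squared up, and finish still gripping the thumbscrew there, ready for me to nip it up. Leave the other things on the bench where they are.

Things in the scene. Friction and masses are not known exactly. Their poses are not given: they have to be found in the camera images.
- carrier: the carrier to load: aluminium block 70 (its x) x 40 (its y) x 16 mm (z) with a bare green circuit board and a black chip on top (top of the chip at 18.4 mm), about 120 g. It lies flat on the black mat, whose top is 3 mm above the table. Origin: centre of its underside. Can be gripped over its 40 mm width.
- nest (a point): nest of the workholder (fixed to the table): centre of the top of the 32 mm wide copper stage pad, 40 mm above the table, where the middle of the carrier's underside goes. x runs along the carrier's length towards jaw and thumbscrew, z up. A fixed stop, 11 mm above the pad, faces it at x = -35.2 mm; its top 5 mm slope back 3 mm as a lead-in. The aluminium base plate, 92 mm wide in y, has its top 16 mm below the pad's top.
- guide_pin (a point): top of one of four round-topped steel guide pins, diameter 6 mm, at x = +-28, y = +-24.5 mm of the nest (this one +, +), 9 mm above the pad. They leave 1.5 mm beside each long side of the carrier; between the pins of a side there is a 50 mm wide opening for a finger.
- jaw_face (a point): the clamp jaw, a steel block 34 mm wide: middle of the face that meets the carrier's end, at the height of the pad's top; the jaw stands 11.5 mm above that, its top 5 mm sloping back 3 mm as a lead-in. Face at x = 35.2 mm of the nest when the screw is seated, 0.955 mm farther out per rad of the screw, so the 70 mm carrier has 2.9 to 4 mm of play along x at the start: centre it at about x = +1.5 mm. Axes as the nest.
- housing_top (a point): dark steel clamp housing behind the jaw, 40 (nest x) x 46 mm: centre of its top, on the thumbscrew's axis at x = 78 mm, y = 0 of the nest, 62 mm above the table. Axes as the nest.
- thumbscrew: the brass thumbscrew in the clamp housing. From below: a knurled collar (diameter 22, 5 mm thick) and a flat wing 32 mm long (its x) x 10 mm thick (its y) x 28 mm high, with a red dot on top at the +x end. Origin: on the axis at the underside of the collar, 62 mm above the table when seated, 0.955 mm higher per rad unscrewed (coarse thread, 6 mm per turn). z up. It turns with the wing; grip it across the 10 mm thickness.
- screw_grip (a point): point on the thumbscrew's axis at which to grip the wing: 25 mm above its origin, 20 mm above the collar's top, 8 mm below the top of the wing. Axes as the thumbscrew (x along the wing); turns and rises with it.
- screw_turn (a joint): turn of the thumbscrew in rad: 0 = seated (collar down on the housing, hard stop), growing as it is unscrewed (anticlockwise from above); a quarter turn off its seat is 1.571. Starts at 2.6 to 3.8. Stiff: about 0.05 N m of friction, and it stays where it is left.
- covered_carrier: bystander: the same 70 x 40 x 16 mm aluminium carrier but with a white plastic cover (58 x 34 x 9 mm) on top, 25 mm high in all; already finished. Origin: centre of its underside.
- tweezers: bystander: steel tweezers lying flat, 120 x 18 x 6 mm. Origin: centre, on the mat.
- chip_tray: bystander: black 52 x 52 x 7 mm chip tray. Origin: centre of its underside.
- solvent_bottle: bystander: amber bottle with black cap, diameter 48, 105 mm high. Origin: centre of its underside.
- spool_case: bystander: round clear case with a wire spool, diameter 66, 30 mm high. Origin: centre of its underside.
- driver: bystander: screwdriver with grey handle lying flat, 160 mm long. Origin: near its middle, on the table.
- dish: bystander: white ceramic dish, diameter 72, 22 mm high. Origin: centre of its underside.
There are look-alikes about, which are no part of the job. Leave any orange or red look-alike of the carrier alone.

How it is judged:
By the outcome, as a careful person would: the job done as asked, in the order asked, and still so for the second after the job is handed in, while the arm keeps its last pose, push and grip.
It also fails if it takes over 67 s, if anything falls off the work surface, if the arm or the gripper's body presses on something with over 40 N, if the wrist force passes 120 N, or if a joint passes its speed limit or range.

### The arm

A 6-joint arm with a two-finger parallel gripper is mounted at the origin on the work surface. World frame = base frame: x ahead of the robot, y to its left, z up, the work surface at z = 0. Lengths are in m, angles in rad, forces in N, time in s.
With the tool pointing down it reaches from about 0.275 to 0.775 m from the base axis. Payload 14.6 kg.
Tool frame: the origin (TCP) lies at the very end of the fingers, on their centre line; the grasp point (between the pads) lies 19 mm behind it; z points along the fingers, y is the direction in which the jaws open and shut (so a half turn about z gives the same grasp; the last joint's range is limited). The gripper opens to 85 mm and grips with 20 to 120 N. Pads are 22 mm wide; open, the fingers measure 114 mm over their backs; the gripper's body (76 mm by 85 mm) begins 54 mm behind the grasp point. The pads swing forward as they close: fully open they stand 13 mm farther back than shut.
Start: joints at [0.987, 0.263, -0.048, 1.259, 0, 1.415], TCP at [0.218, 0.477, 0.231] pointing down, gripper open.
Joint ranges: [-2.65, 2.65], [-0.89, 1.7], [-1.18, 1.37], [-2.13, 2.11], [-1.35, 1.29], [-3.14, 3.14]. Speed limits (rad/s): [1.89, 1.89, 2.57, 2.79, 3.14, 3.14].

### API

Orientations are given as a rotation vector (axis times angle).
In Python, from plant import get_state, camera, camera_info, job_done, regions_of gives the robot as it stands.
- The arm moves only by the tool servo_tool, never from a script. Its arguments are lists of equal length, an entry for each row: "travel": the shift along the world's x, y, z in mm, a list of three; "delta_rot": the turn, a rotation vector about the world's x, y, z in degrees, a list of three; "gripper": the closure in counts, from 0 (fully open) to 255 (shut). A call has 1 to 5 rows; each row is the pose to reach, as a shift and turn from the pose commanded when the call began; what a row does not reach only later rows make up. A row lasts 1/8 s, in which the tool goes at most 62.5 mm and 10.7 degrees, less where a joint would pass 70% of its speed; a pose out of reach is approached as far as the arm can. A call with a gripper value outside its range is refused whole. The fingers move at their own pace and stop on an object; "force" is the grip in N (left out, the last holds). Time passes only in rows, so rows that repeat a pose let the fingers close. It gives the time, the measured TCP pose, the force and the opening at its end, in the units of the state.
- get_state(): the state, without advancing time (a new reading comes with each control period).
- camera(name): name is "scene" or "top" or "wrist"; returns the picture (420x560x3 uint8, red, green, blue); there is no depth.
- camera_info(name): a dict with "intrinsics" (3x3 intrinsics, pixels), "rvec" (rotation vector, rad) and "tvec" (3), from world to camera coordinates, as OpenCV has them. Camera axes: x right, y down, z forward; pixel columns grow to the right and rows downward; lengths in m; the calibration is good to about 2 mm. A picture is of the moment at which its call begins: read the wrist's pose just before it. camera_info takes no time and is no camera call; for the wrist camera it gives the pose at the moment of the call.
- job_done(): hands the job in, once; it reports no verdict.
Trained networks look in the newest picture that a camera, given by its name, has taken for a name from the list of things; names that differ only in an ending like _2 or _b are one class to them, and where a whole thing is asked for, a point or a joint stands for the part that bears it (a point fixed in the world has none). Each returns a list of dicts, best first, with "p" (0 to 1); they miss things now and then, are a little off and sometimes report something else, mostly with a low value. They report only what shows in the picture. A call takes as long as a camera call. They do not tell look-alikes from the thing itself.
- regions_of(camera, target): "region" (420x560 bool, what is visible of it) and "extent" ([centre column, centre row, width, height] in pixels, round what is visible of it).
The state is a dict: "time": time; "qpos": joint angles; "joint_vel": joint speeds; "joint_efforts": joint torques, N m; "tcp_pos": TCP position; "tcp_rot": TCP orientation; "ft_force": force on the tool from outside, world axes, zero at the start; "ft_torque": the same for the moment, N m; "width": opening from 0.0 (shut) to 1.0 (fully open).
Only numpy, scipy, OpenCV 4.12 (cv2) and the standard library are available. Lean on these libraries where they do the work, as an engineer would, in place of code of your own. Each camera call takes 0.05 s, during which the arm holds its last target.

## Working session

There is one attempt and no reset: what is moved stays moved. The work goes in short steps, Python scripts to look and compute and a tool call to move; the robot and the scene stay as the last step left them, time stands still between calls to the robot, and variables do not carry over. Pictures are saved under pics/ and viewed, and the job is handed in when it is done.

Besides the shell and the picture viewer there is one more tool, called after "Request:" as name(argument=value, ...) on one line, values as JSON. servo_tool: Moves the arm, as the interface text tells. Its arguments: {"type":"object","properties":{"travel":{"type":"array","items":{"type":"array","items":{"type":"number"}}},"delta_rot":{"type":"array","items":{"type":"array","items":{"type":"number"}}},"gripper":{"type":"array","items":{"type":"number"}},"force":{"type":"number"}},"required":["travel","delta_rot","gripper"]}

```bash
mkdir -p pics; ls
python3 - <<'E'
from plant import *
import cv2
for n in ("scene","top","wrist"):
    im=camera(n); cv2.imwrite(f"pics/a_{n}.png",im[:,:,::-1]); i=camera_info(n); print(n,i)
s=get_state(); print(s)
E
```

```text
pics
scene {'intrinsics': array([[407.62350101,   0.        , 282.24282078],
       [  0.        , 407.62350101, 210.69197043],
       [  0.        ,   0.        ,   1.        ]]), 'rvec': array([ 1.60713928,  1.6489545 , -0.88872856]), 'tvec': array([ 0.04711595, -0.21183303,  1.48535686])}
top {'intrinsics': array([[391.46866429,   0.        , 280.90387915],
       [  0.        , 391.46866429, 206.1754978 ],
       [  0.        ,   0.        ,   1.        ]]), 'rvec': array([ 2.17792822, -2.14226816,  0.12355531]), 'tvec': array([-0.02963393,  0.51808236,  1.12624687])}
wrist {'intrinsics': array([[359.75285746,   0.        , 276.6721964 ],
       [  0.        , 359.75285746, 211.31559238],
       [  0.        ,   0.        ,   1.        ]]), 'rvec': array([-2.40462558, -1.54478002, -0.24858744]), 'tvec': array([-0.52351926, -0.04137831,  0.38138505])}
{'time': 0.15, 'qpos': array([ 9.86733436e-01,  2.63462313e-01, -4.87398670e-02,  1.25941784e+00,
        2.45857235e-06,  1.41548692e+00]), 'joint_vel': array([ 0.00124223, -0.00015826,  0.00311051,  0.00036985, -0.00048688,
        0.00048119]), 'joint_efforts': array([ 2.44140327e-03, -6.37827873e+01,  3.84646547e+01,  1.06586778e-02,
       -5.35768208e-05, -7.77017533e-06]), 'tcp_pos': array([0.21816395, 0.47731394, 0.23092885]), 'tcp_rot': array([-6.68273788e-01, -3.06938574e+00,  1.20492438e-03]), 'ft_force': array([-0.516695  ,  0.73583145,  0.94184665]), 'ft_torque': array([ 0.00550952, -0.03148053, -0.01655094]), 'width': 1.0000939790579737}
```

View pics/a_scene.png

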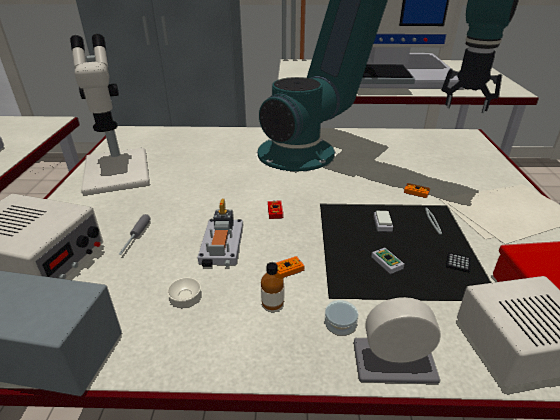

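View pics/a_top.png

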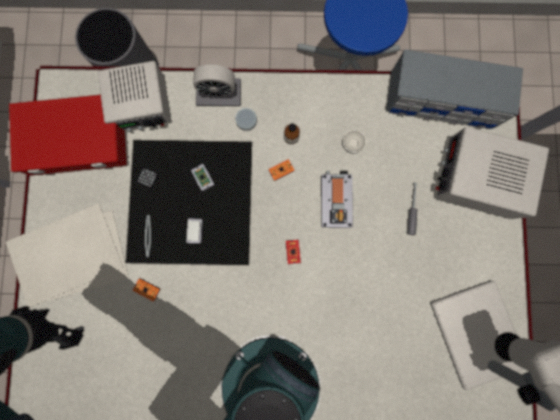

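View pics/a_wrist.png

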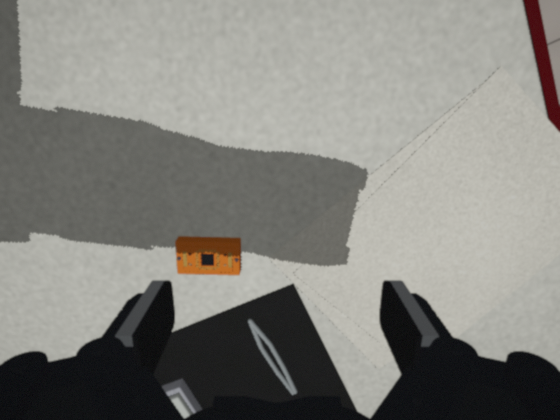

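Top view: the bare board carrier is at about (203,177), the covered one at (194,231), the workholder at (337,200) with its thumbscrew on the robot side (339,215). Next: measure.

```bash
cat > h.py <<'E'
from plant import *
import numpy as np, cv2
from scipy.spatial.transform import Rotation as R
def cam(i):
    return i["intrinsics"],cv2.Rodrigues(np.array(i["rvec"]))[0],np.array(i["tvec"])
def back(i,uv,z):
    K,Rm,t=cam(i); uv=np.atleast_2d(uv).astype(float)
    d=np.c_[uv,np.ones(len(uv))]@np.linalg.inv(K).T@Rm; c=-Rm.T@t
    return c+d*((z-c[2])/d[:,2])[:,None]
def proj(i,P):
    K,Rm,t=cam(i); return cv2.projectPoints(np.array(P,float).reshape(-1,3),i["rvec"],i["tvec"],K,None)[0][:,0]
def tcp():
    s=get_state(); return s["tcp_pos"],R.from_rotvec(s["tcp_rot"]).as_matrix(),s
E
python3 - <<'E'
from h import *
camera("top"); i=camera_info("top")
for n,z in (("carrier",.019),("covered_carrier",.028),("thumbscrew",.09),("jaw_face",.05),("housing_top",.062),("nest",.04)):
    for r in regions_of("top",n)[:3]:
        m=r["region"]
        if m.sum()<4: print(n,r["p"],"tiny");continue
        ys,xs=np.nonzero(m); rect=cv2.minAreaRect(np.c_[xs,ys].astype(np.float32))
        print(n,round(r["p"],2),np.round(r["extent"],1),m.sum(),np.round(back(i,[xs.mean(),ys.mean()],z)[0],4),rect)
p,M,s=tcp(); w=camera_info("wrist"); K,Rm,t=cam(w); c=-Rm.T@t
print("cam centre in tool",M.T@(c-p)," cam axes in tool",np.round(M.T@Rm.T,3)); print(s["time"])
print(back(i,[337,200],.024),back(i,[337,228],.024),back(i,[337,174],.024))
E
```

```text
carrier 0.91 [145.6 292.4  27.1  25.7] 410 [0.2685 0.3672 0.019 ] ((146.20001220703125, 289.60003662109375), (26.832813262939453, 16.099689483642578), 26.56505012512207)
carrier 0.69 [203.6 174.2  23.3  27.5] 351 [0.602  0.2176 0.019 ] ((202.00003051757812, 177.5), (24.149532318115234, 14.758047103881836), 63.43495178222656)
carrier 0.66 [283.1 170.4  25.7  23.9] 313 [ 0.6304 -0.0191  0.019 ] ((280.6000061035156, 169.6999969482422), (13.416407585144043, 22.807893753051758), 63.43495178222656)
covered_carrier 0.78 [194.8 230.6  13.8  22.4] 339 [0.4423 0.234  0.028 ] ((193.71400451660156, 230.5758819580078), (14.347005844116211, 23.64137077331543), 3.5763344764709473)
thumbscrew 0.45 [340.6 218.1   4.8   9.4] 71 [ 0.4885 -0.1841  0.09  ] ((338.5, 215.5), (11.0, 7.0), 90.0)
jaw_face 0.45 [337.2 208.4  15.1   8.9] 89 [ 0.5194 -0.1843  0.05  ] ((337.0, 206.0), (6.0, 12.0), 90.0)
housing_top 0.59 [335.9 201.1  32.4  58.3] 1681 [ 0.5351 -0.1796  0.062 ] ((336.0, 199.0), (56.0, 30.0), 90.0)
cam centre in tool [ 0.08162574 -0.00043758 -0.14254819]  cam axes in tool [[-0.    -0.948 -0.317]
 [ 1.     0.    -0.002]
 [ 0.002 -0.317  0.948]]
0.5
[[ 0.54046865 -0.18762124  0.024     ]] [[ 0.45712758 -0.18761423  0.024     ]] [[ 0.61911981 -0.18762785  0.024     ]]
```

Request:
servo_tool(travel=[[60,-40,0],[120,-80,-5],[180,-120,-10],[240,-160,-20],[300,-200,-30]], delta_rot=[[0,0,10],[0,0,20],[0,0,30],[0,0,40],[0,0,50]], gripper=[0,0,0,0,0])

```text
time: 1.12
tcp_pos: [0.4586, 0.3177, 0.2106]
tcp_rot: [-0.667, 3.069, 0.0]
ft_force: [0.2, 1.4, 0.3]
width: 1.002
```

Request:
servo_tool(travel=[[40,-30,0],[84,-59,0],[84,-59,0],[84,-59,0]], delta_rot=[[0,0,2],[0,0,2],[0,0,2],[0,0,2]], gripper=[0,0,0,0])

```text
time: 1.62
tcp_pos: [0.5407, 0.2599, 0.2104]
tcp_rot: [0.711, -3.06, -0.0]
ft_force: [-0.4, 0.1, 0.3]
width: 1.001
```

Request:
servo_tool(travel=[[55,-40,0],[55,-40,0],[55,-40,0]], delta_rot=[[0,0,0],[0,0,0],[0,0,0]], gripper=[0,0,0])

```text
time: 2.0
tcp_pos: [0.5953, 0.2205, 0.2106]
tcp_rot: [0.712, -3.059, -0.0]
ft_force: [-0.6, -0.5, 0.2]
width: 1.0
```

```bash
cat > look.py <<'E'
from h import *
import sys
tag=sys.argv[1]; names=sys.argv[2:]
p,M,s=tcp(); w=camera_info("wrist"); im=camera("wrist"); cv2.imwrite(f"pics/{tag}.png",im[:,:,::-1])
import pickle; pickle.dump((w,im,p,M),open(f"{tag}.pkl","wb"))
print("t",s["time"],"p",np.round(p,4),"jaw yaw",round(np.degrees(np.arctan2(M[1,1],M[0,1])),2),"tilt z",np.round(M[:,2],4),"q",np.round(s["qpos"],3),"vel",np.abs(s["joint_vel"]).max().round(3))
Z=dict(carrier=.019,covered_carrier=.028,thumbscrew=.092,housing_top=.062,jaw_face=.0515)
for n in names:
    for r in regions_of("wrist",n)[:3]:
        m=r["region"]; ys,xs=np.nonzero(m)
        if len(xs)<5: continue
        rc=cv2.boxPoints(cv2.minAreaRect(np.c_[xs,ys].astype(np.float32)))
        P=back(w,rc,Z.get(n,.04))
        print(n,round(r["p"],2),np.round(r["extent"],1),len(xs),"cen",np.round(back(w,[xs.mean(),ys.mean()],Z.get(n,.04))[0],4)); print(np.round(rc).tolist(),np.round(P[:,:2],4).tolist())
E
python3 look.py b carrier
```

```text
t 2.0 p [0.5953 0.2205 0.2106] jaw yaw 116.2 tilt z [-5.e-04  2.e-04 -1.e+00] q [ 0.226  0.462  0.206  1.315  0.    -0.231] vel 0.016
carrier 0.87 [ 35.5 102.2  66.1  55.3] 3033 cen [ 0.6274 -0.0079  0.019 ]
[[-1.0, 80.0], [67.0, 78.0], [68.0, 126.0], [0.0, 128.0]] [[0.6207, -0.0384], [0.593, 0.0148], [0.6323, 0.0269], [0.6611, -0.0283]]
carrier 0.65 [268.1 187.2  43.5  79.8] 3035 cen [0.6043 0.2147 0.019 ]
[[243.0, 153.0], [287.0, 150.0], [292.0, 223.0], [249.0, 227.0]] [[0.5846, 0.1801], [0.5642, 0.2146], [0.6264, 0.2521], [0.6484, 0.2153]]
```

View pics/b.png

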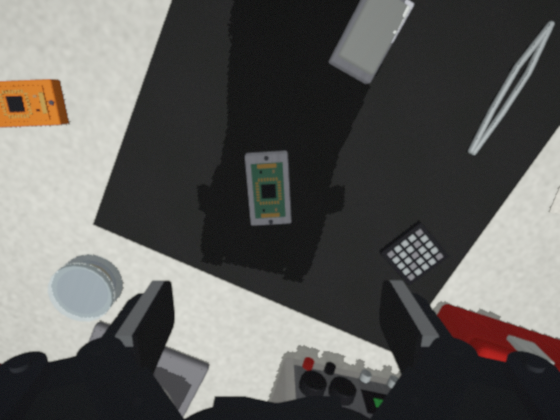

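The carrier with the green board is at (268,187), unobstructed. I'll check the outline enlarged.

```bash
cat > fitc.py <<'E'
from h import *
from scipy.optimize import minimize
import sys,pickle
def model(x,y,a,z0):
    c=np.array([[sx*.035,sy*.02] for sx,sy in((-1,-1),(1,-1),(1,1),(-1,1))])
    r=np.array([[np.cos(a),-np.sin(a)],[np.sin(a),np.cos(a)]])
    c=c@r.T+[x,y]
    return np.array([[*q,z0+h] for h in (0,.016) for q in c])
def fit(w,m,x0,z0):
    ys,xs=np.nonzero(m)
    x1,x2,y1,y2=xs.min()-12,xs.max()+12,ys.min()-12,ys.max()+12
    S=6
    def mask(v):
        h=cv2.convexHull(proj(w,model(*v,z0)).astype(np.float32))[:,0]
        o=np.zeros(((y2-y1)*S,(x2-x1)*S),np.uint8)
        cv2.fillConvexPoly(o,np.round((h-[x1-.5,y1-.5])*S).astype(np.int32),1); 
        return cv2.resize(o.astype(np.float32),None,fx=1/S,fy=1/S,interpolation=cv2.INTER_AREA)
    t=np.zeros((420+100,560+100),np.float32); t[50:470,50:610]=m
    T=t[y1+50:y2+50,x1+50:x2+50]
    f=lambda u:np.abs(mask([u[0]/1000,u[1]/1000,u[2]])-T).sum()
    u0=np.array([x0[0]*1000,x0[1]*1000,x0[2]])
    r=minimize(f,u0,method="Nelder-Mead",options=dict(initial_simplex=u0+np.array([[0,0,0],[4,0,0],[0,4,0],[0,0,.1]])))
    return r.x,r.fun,f(u0)
E
python3 - <<'E'
from fitc import *
w,im,p,M=pickle.load(open("b.pkl","rb"))
m=regions_of("wrist","carrier")
m=[q for q in m if abs(q["extent"][0]-268)<15][0]["region"]
u,f,f0=fit(w,m,[.6043,.2147,np.radians(31)],.003)
print(u[:2],np.degrees(u[2]),f,f0)
pp=proj(w,model(u[0]/1e3,u[1]/1e3,u[2],.003))
k=8; c=im[130:250,220:320,::-1].repeat(1,0); c=cv2.resize(c,None,fx=5,fy=5,interpolation=cv2.INTER_CUBIC)
for a in (pp[:4],pp[4:]): cv2.polylines(c,[np.round((a-[220-.5,130-.5])*5).astype(np.int32)],True,(0,0,255) if a is not pp else 0,1)
cv2.imwrite("pics/b2.png",c)
E
```

```text
[606.58961132 215.91112935] 29.708071670492455 99.27778625488281 297.44446
```

View pics/b2.png

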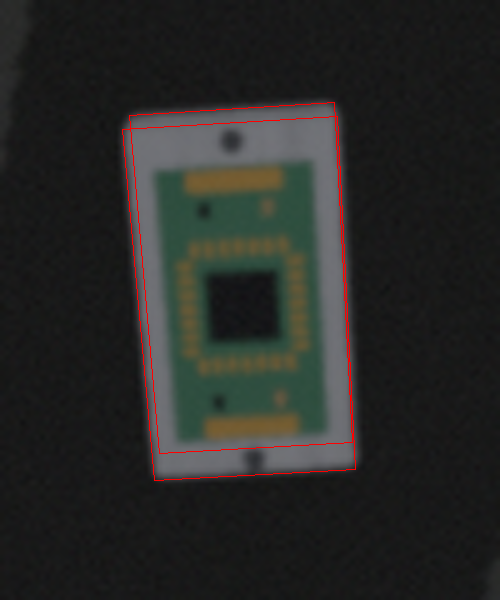

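Request:
servo_tool(travel=[[11,-5,-50],[11,-5,-100],[11,-5,-100],[11,-5,-100]], delta_rot=[[0,0,3.5],[0,0,3.5],[0,0,3.5],[0,0,3.5]], gripper=[0,0,0,0])

```text
time: 2.65
tcp_pos: [0.6075, 0.2155, 0.1128]
tcp_rot: [-0.805, 3.035, -0.0]
ft_force: [0.1, -0.7, 0.3]
width: 1.0
```

```bash
cat > lookc.py <<'E'
from fitc import *
tag=sys.argv[1]; z0=float(sys.argv[2]); x0=[float(v) for v in sys.argv[3:6]]
p,M,s=tcp(); w=camera_info("wrist"); im=camera("wrist"); cv2.imwrite(f"pics/{tag}.png",im[:,:,::-1])
pickle.dump((w,im,p,M),open(f"{tag}.pkl","wb"))
print("t",s["time"],"p",np.round(p,4),"jaw",np.degrees(np.arctan2(M[1,1],M[0,1])).round(2))
e=proj(w,[x0[0],x0[1],z0+.016])[0]
for r in regions_of("wrist","carrier"):
    if np.hypot(*(np.array(r["extent"][:2])-e))>60: continue
    u,f,f0=fit(w,r["region"],[x0[0],x0[1],np.radians(x0[2])],z0); a=np.degrees(u[2])
    print(r["p"],np.round(u[:2],1),a,f,f0,r["region"].sum())
    pp=proj(w,model(u[0]/1e3,u[1]/1e3,u[2],z0)); c=im[:,:,::-1].copy()
    for k in (pp[:4],pp[4:]): cv2.polylines(c,[np.round(k*16).astype(np.int32)],True,(0,0,255),1,cv2.LINE_AA,4)
    cv2.imwrite(f"pics/{tag}f.png",c)
E
python3 lookc.py c .003 .6066 .2159 29.7
```

```text
t 2.65 p [0.6075 0.2155 0.1128] jaw 119.7
0.91 [606.8 216.3] 30.344747136082404 231.5 255.6389 5561
```

View pics/cf.png

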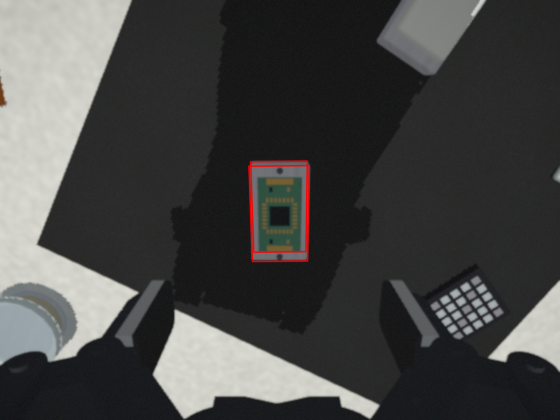

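Request:
servo_tool(travel=[[0,0.5,-50],[0,0.5,-95],[0,0.5,-105],[0,0.5,-105]], delta_rot=[[0,0,0.5],[0,0,0.5],[0,0,0.5],[0,0,0.5]], gripper=[0,0,0,0])

```text
time: 3.25
tcp_pos: [0.6078, 0.2156, 0.007]
tcp_rot: [-0.817, 3.032, -0.0]
ft_force: [0.0, -0.5, 0.6]
width: 1.001
```

Request:
servo_tool(travel=[[0,0,0],[0,0,0],[0,0,0],[0,0,0]], delta_rot=[[0,0,0],[0,0,0],[0,0,0],[0,0,0]], gripper=[60,90,110,110], force=40)

```text
time: 3.75
tcp_pos: [0.6072, 0.2154, 0.0059]
tcp_rot: [-0.818, 3.033, -0.0]
ft_force: [-0.5, -0.0, -0.2]
width: 0.564
```

Request:
servo_tool(travel=[[0,0,0],[0,0,0],[0,0,0],[0,0,0]], delta_rot=[[0,0,0],[0,0,0],[0,0,0],[0,0,0]], gripper=[130,150,170,170], force=40)

```text
time: 4.25
tcp_pos: [0.6072, 0.2154, 0.0059]
tcp_rot: [-0.817, 3.033, 0.0]
ft_force: [-1.4, 1.4, 5.2]
width: 0.456
```

```bash
python3 look.py d
```

```text
t 4.25 p [0.6072 0.2154 0.0059] jaw yaw 120.17 tilt z [ 3.e-04  1.e-04 -1.e+00] q [ 0.214  0.602 -0.126  0.842  0.    -0.312] vel 0.003
```

View pics/d.png

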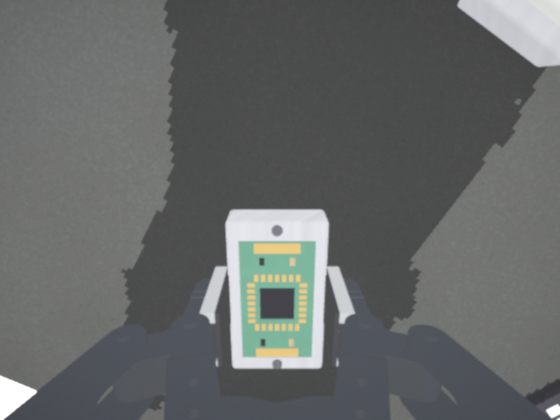

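Request:
servo_tool(travel=[[0,0,20],[0,0,60],[0,0,110],[0,0,150],[-10,-30,180]], delta_rot=[[0,0,0],[0,0,0],[0,0,0],[0,0,0],[0,0,-5]], gripper=[170,170,170,170,170], force=60)

```text
time: 4.92
tcp_pos: [0.5974, 0.1862, 0.1869]
tcp_rot: [-0.685, 3.065, 0.0]
ft_force: [0.6, -0.6, -3.1]
width: 0.443
```

Request:
servo_tool(travel=[[-20,-55,10],[-40,-110,15],[-60,-165,15],[-80,-220,15],[-100,-275,15]], delta_rot=[[0,0,-5],[0,0,-10],[0,0,-15],[0,0,-20],[0,0,-25]], gripper=[170,170,170,170,170])

```text
time: 5.55
tcp_pos: [0.4961, -0.0912, 0.2005]
tcp_rot: [-0.0, 3.142, -0.0]
ft_force: [1.6, -0.8, -0.7]
width: 0.449
```

Request:
servo_tool(travel=[[-15,-50,0],[-35,-90,0],[-35,-93,0],[-35,-93,0],[-35,-93,0]], delta_rot=[[0,0,0],[0,0,0],[0,0,0],[0,0,0],[0,0,0]], gripper=[170,170,170,170,170])

```text
time: 6.18
tcp_pos: [0.4624, -0.1817, 0.2005]
tcp_rot: [0.007, -3.141, -0.0]
ft_force: [-0.5, -0.3, -0.5]
width: 0.451
```

```bash
python3 look.py e housing_top thumbscrew jaw_face carrier
```

```text
t 6.175 p [ 0.4624 -0.1817  0.2005] jaw yaw 90.24 tilt z [-1.e-04  3.e-04 -1.e+00] q [-0.539  0.227 -0.183  1.161  0.    -0.543] vel 0.004
housing_top 0.57 [235.2 387.3  30.6  18. ] 385 cen [ 0.6581 -0.2255  0.062 ]
[[218.0, 395.0], [219.0, 379.0], [251.0, 380.0], [250.0, 396.0]] [[0.6668, -0.2396], [0.6468, -0.2381], [0.6482, -0.2073], [0.6683, -0.2083]]
housing_top 0.55 [270.1 218.7 104.1  84.2] 3219 cen [ 0.4628 -0.1915  0.062 ]
[[220.0, 180.0], [318.0, 178.0], [319.0, 256.0], [221.0, 258.0]] [[0.448, -0.2284], [0.446, -0.1498], [0.5148, -0.1456], [0.5171, -0.2302]]
jaw_face 0.16 [276.6 288.8  98.8 157.2] 15058 cen [ 0.5512 -0.1824  0.0515]
[[226.0, 210.0], [327.0, 210.0], [327.0, 368.0], [226.0, 368.0]] [[0.477, -0.2258], [0.4766, -0.1396], [0.6429, -0.1316], [0.6434, -0.2326]]
carrier 0.75 [424.6 321.6  66.5  38.5] 932 cen [ 0.6108 -0.0187  0.019 ]
[[390.0, 330.0], [394.0, 298.0], [462.0, 308.0], [458.0, 340.0]] [[0.6221, -0.0615], [0.583, -0.061], [0.5938, 0.0111], [0.6337, 0.013]]
carrier 0.64 [276.6 287.1 101.3 160.1] 15005 cen [ 0.5701 -0.1825  0.019 ]
[[226.0, 210.0], [327.0, 210.0], [327.0, 368.0], [226.0, 368.0]] [[0.4877, -0.2307], [0.4873, -0.1349], [0.6721, -0.126], [0.6727, -0.2382]]
carrier 0.57 [413.5 100.3  48.8  87.7] 4253 cen [ 0.3867 -0.0642  0.019 ]
[[389.0, 56.0], [441.0, 56.0], [441.0, 143.0], [389.0, 143.0]] [[0.3526, -0.0899], [0.3524, -0.0468], [0.4239, -0.0362], [0.4241, -0.0826]]
```

View pics/e.png

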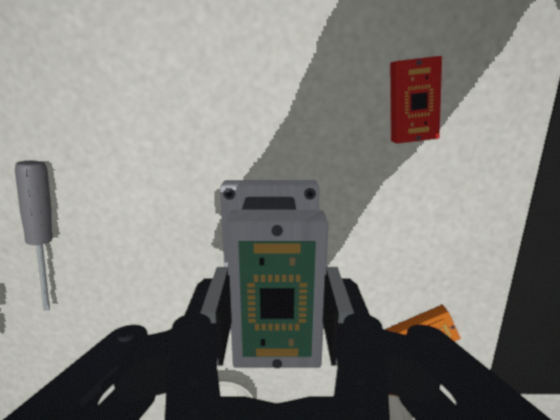

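Image up is towards the robot, so the held carrier hides the nest. Stepping sideways brings the workholder into view beside it.

Request:
servo_tool(travel=[[40,45,20],[80,90,20],[80,92,20],[80,92,20],[80,92,20]], delta_rot=[[0,0,0],[0,0,0],[0,0,0],[0,0,0],[0,0,0]], gripper=[170,170,170,170,170])

```text
time: 7.05
tcp_pos: [0.5415, -0.0914, 0.2206]
tcp_rot: [0.003, -3.141, 0.0]
ft_force: [-0.0, -0.3, -1.1]
width: 0.447
```

```bash
python3 look.py f housing_top thumbscrew jaw_face
```

```text
t 7.05 p [ 0.5415 -0.0914  0.2206] jaw yaw 90.11 tilt z [-2.e-04 -1.e-04 -1.e+00] q [-0.315  0.308 -0.012  1.251 -0.    -0.317] vel 0.004
housing_top 0.59 [174.5 179.6 111.2 171.1] 15935 cen [ 0.5268 -0.177   0.062 ]
[[119.0, 95.0], [223.0, 90.0], [231.0, 262.0], [128.0, 267.0]] [[0.4624, -0.2177], [0.4586, -0.1352], [0.61, -0.1346], [0.6153, -0.231]]
thumbscrew 0.97 [153.7 135.1  29.7  44. ] 1166 cen [ 0.4899 -0.1849  0.092 ]
[[136.0, 114.0], [168.0, 111.0], [172.0, 156.0], [140.0, 159.0]] [[0.4756, -0.1951], [0.4734, -0.1713], [0.506, -0.1711], [0.5084, -0.1958]]
thumbscrew 0.61 [144.1 319.9  60.4  25.1] 885 cen [ 0.6522 -0.2084  0.092 ]
[[114.0, 328.0], [117.0, 304.0], [173.0, 312.0], [170.0, 336.0]] [[0.6603, -0.2374], [0.6358, -0.231], [0.6438, -0.1827], [0.6687, -0.188]]
jaw_face 0.78 [169.1 166.1  46.7  24.1] 834 cen [ 0.5213 -0.1866  0.0515]
[[146.0, 156.0], [192.0, 155.0], [192.0, 174.0], [146.0, 175.0]] [[0.5136, -0.2062], [0.5123, -0.166], [0.5292, -0.1668], [0.5305, -0.2076]]
```

View pics/f.png

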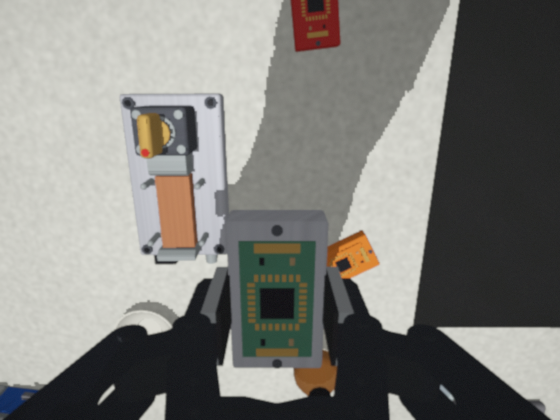

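Run:
```python
import cv2
im=cv2.imread("pics/f.png"); c=cv2.resize(im[85:275,110:240],None,fx=4,fy=4,interpolation=cv2.INTER_CUBIC); 
a=c[:400]; b=c[360:]
cv2.imwrite("pics/f2.png",cv2.resize(im[85:185,110:235],None,fx=6,fy=6,interpolation=cv2.INTER_CUBIC))
cv2.imwrite("pics/f3.png",cv2.resize(im[170:270,110:235],None,fx=6,fy=6,interpolation=cv2.INTER_CUBIC))
```

```text
(no output)
```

View pics/f2.png

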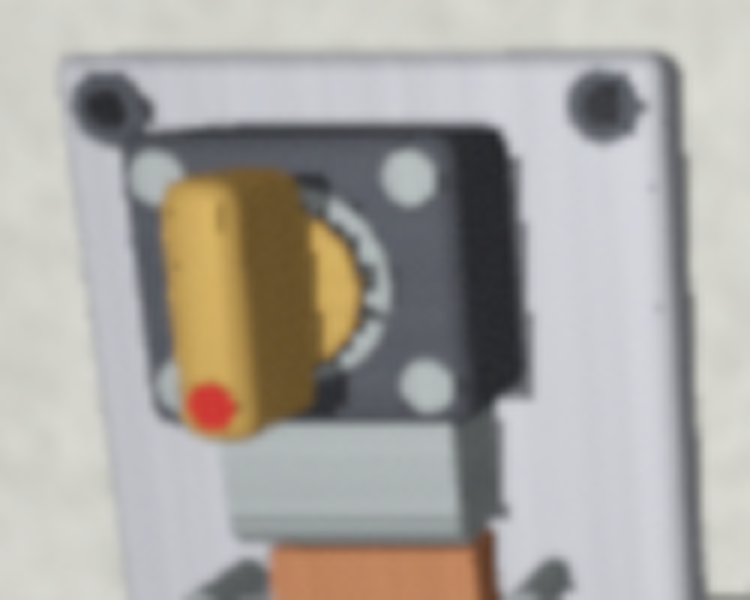

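View pics/f3.png

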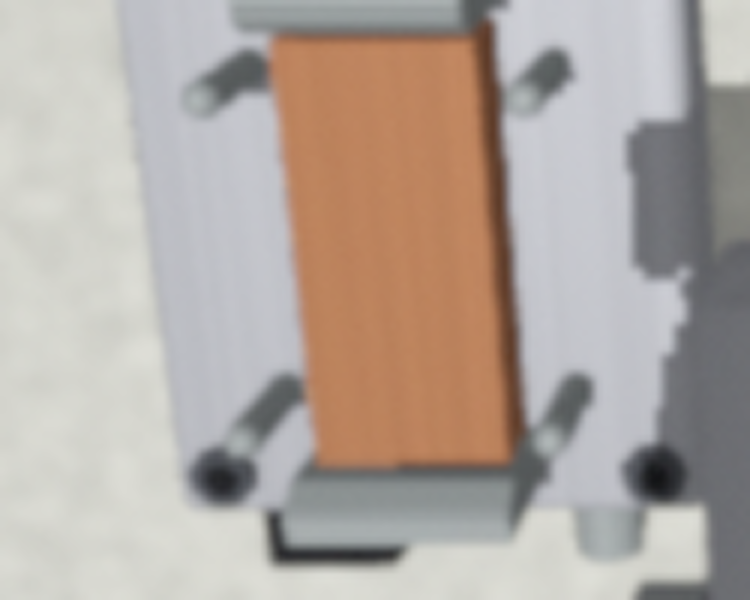

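```bash
cat > nestfit.py <<'E'
from h import *
import pickle
from scipy.optimize import least_squares
w,im,p,M=pickle.load(open("f.pkl","rb"))
f3=lambda X,Y:(110+(X+.5)/6-.5,170+(Y+.5)/6-.5)
f2=lambda X,Y:(110+(X+.5)/6-.5,85+(Y+.5)/6-.5)
obj=[(28,24.5,48.5),(28,-24.5,48.5),(-28,24.5,48.5),(-28,-24.5,48.5),(78,0,62.5)]
pix=np.array([f3(200,100),f3(523,98),f3(243,438),f3(550,436),f2(293,281)])
O=np.array(obj)/1e3
def pts(v,O=O):
    c,s=np.cos(v[2]),np.sin(v[2]); return np.c_[v[0]+c*O[:,0]-s*O[:,1],v[1]+s*O[:,0]+c*O[:,1],O[:,2]+(v[3] if len(v)>3 else 0)]
if __name__=="__main__":
    for x0 in ([.566,-.184,np.pi],[.566,-.184,np.pi,0]):
        r=least_squares(lambda v:(proj(w,pts(v))-pix).ravel(),x0,x_scale=[.01,.01,.1,.01][:len(x0)])
        print(r.x,np.degrees(r.x[2])); print(np.round(r.fun.reshape(-1,2),2).tolist())
    # pad edges at z=.04
    v=r.x
    for q in ((275,60),(478,60),(315,440),(507,440)): print(back(w,[f3(*q)],.04)[0])
    # stop face/jaw face top edges; screw wing
    for q in ((200,185),(238,425),(210,407)): print("wing",back(w,[f2(*q)],.062+.033+.003)[0])
    print("axis from housing",pts(r.x,np.array([[.078,0,.062]])))
E
python3 nestfit.py
```

```text
[ 0.56877022 -0.18847747  3.15185773] 180.5881455363789
[[-0.37, -0.2], [0.08, -0.3], [-0.08, 0.63], [0.22, 0.59], [0.15, -0.5]]
[ 5.69587765e-01 -1.89393268e-01  3.15268816e+00 -2.99893796e-03] 180.63572587958421
[[-0.13, -0.13], [-0.2, -0.27], [0.13, 0.18], [-0.03, 0.1], [0.2, 0.13]]
[ 0.53706243 -0.20396885  0.04      ]
[ 0.5369977  -0.17280582  0.04      ]
[ 0.60038641 -0.20411422  0.04      ]
[ 0.60030953 -0.17285591  0.04      ]
wing [ 0.47626971 -0.18784294  0.098     ]
wing [ 0.50489693 -0.18648296  0.098     ]
wing [ 0.50268599 -0.18968133  0.098     ]
axis from housing [[ 0.49159257 -0.1902587   0.05900106]]
```

```bash
python3 - <<'E'
from fitc import *
for tag,nm in (("d",None),("f",None)):
    w,im,p,M=pickle.load(open(tag+".pkl","rb"))
    a=np.arctan2(M[1,0],M[0,0])
    # holes at long ends & chip centre located in image by hand-seeded moments
    g=cv2.cvtColor(im,cv2.COLOR_RGB2GRAY)
    # top-face outline: image corners
    z0=p[2]-.0029
    pp=proj(w,model(p[0],p[1],a,z0))
    print(tag,np.round(pp[4:],1).tolist())
    c=im[195:385,210:345,::-1].copy(); c=cv2.resize(c,None,fx=4,fy=4,interpolation=cv2.INTER_CUBIC)
    for k in (pp[:4],pp[4:]): cv2.polylines(c,[np.round((k-[209.5,194.5])*4).astype(np.int32)],True,(0,0,255),1)
    cv2.imwrite(f"pics/{tag}h.png",c[:600])
E
python3 -c "
import cv2;a=cv2.imread('pics/dh.png');b=cv2.imread('pics/fh.png');cv2.imwrite('pics/dfh.png',cv2.hconcat([cv2.resize(a,(390,545)),cv2.resize(b,(390,545))]))" ; python3 -c "
import cv2;a=cv2.imread('pics/dh.png');print(a.shape)"; ls pics
```

```text
d [[322.5, 369.1], [329.8, 220.8], [225.3, 220.8], [232.4, 369.0]]
f [[323.1, 368.5], [330.5, 220.1], [225.9, 220.1], [233.0, 368.4]]
(600, 540, 3)
a_scene.png
a_top.png
a_wrist.png
b.png
b2.png
c.png
cf.png
d.png
dfh.png
dh.png
e.png
f.png
f2.png
f3.png
fh.png
```

```bash
python3 -c "
import cv2;a=cv2.imread('pics/dh.png');b=cv2.imread('pics/fh.png');cv2.imwrite('pics/dfh.png',cv2.resize(cv2.hconcat([a,b]),None,fx=.74,fy=.74))"
```

```text
(no output)
```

View pics/dfh.png

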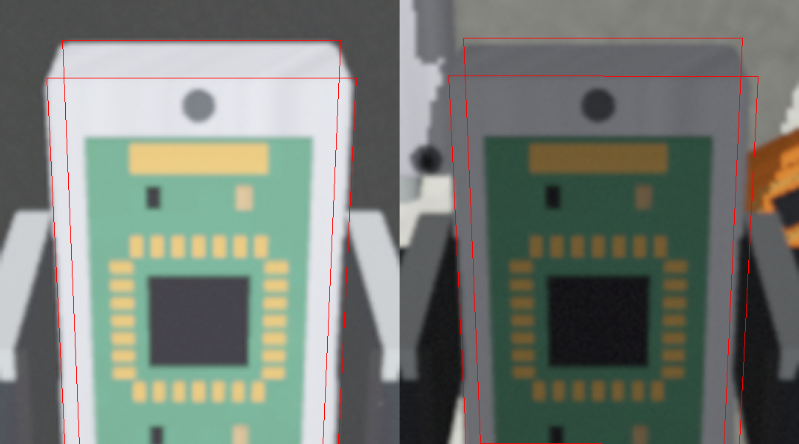

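Request:
servo_tool(travel=[[13,-50,0],[26,-97,0],[26,-97,-50],[26,-97,-100],[26,-97,-140]], delta_rot=[[0,0,0.2],[0,0,0.2],[0,0,0.2],[0,0,0.2],[0,0,0.2]], gripper=[170,170,170,170,170])

```text
time: 7.88
tcp_pos: [0.5673, -0.188, 0.0788]
tcp_rot: [0.009, -3.141, -0.001]
ft_force: [0.1, 0.6, -1.2]
width: 0.444
```

Request:
servo_tool(travel=[[0,0,-5],[0,0,-5]], delta_rot=[[0,0,0],[0,0,0]], gripper=[170,170])

```text
time: 8.12
tcp_pos: [0.5685, -0.1881, 0.0767]
tcp_rot: [-0.01, 3.141, -0.001]
ft_force: [-0.4, -1.2, -1.0]
width: 0.452
```

```bash
python3 look.py g
python3 - <<'E'
import cv2
im=cv2.imread("pics/g.png"); cv2.imwrite("pics/g2.png",cv2.resize(im[0:240,180:380],None,fx=3,fy=2.5,interpolation=cv2.INTER_CUBIC)[:600])
E
```

```text
t 8.125 p [ 0.5685 -0.1881  0.0767] jaw yaw 90.35 tilt z [ 9.e-04 -5.e-04 -1.e+00] q [-0.455  0.471 -0.157  0.942 -0.    -0.462] vel 0.02
```

View pics/g.png

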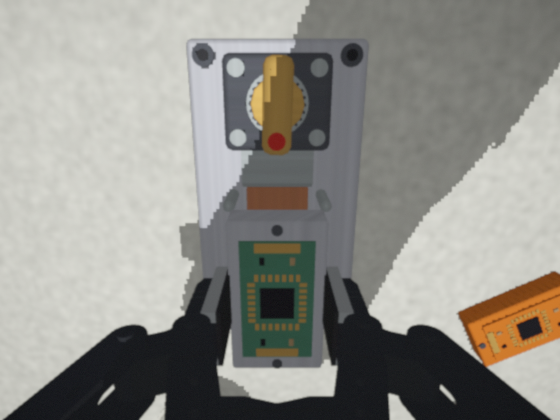

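Run:
```python
import cv2
im=cv2.imread("pics/g.png"); cv2.imwrite("pics/g2.png",cv2.resize(im[30:230,205:350],None,fx=5,fy=3,interpolation=cv2.INTER_CUBIC))
```

```text
(no output)
```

View pics/g2.png

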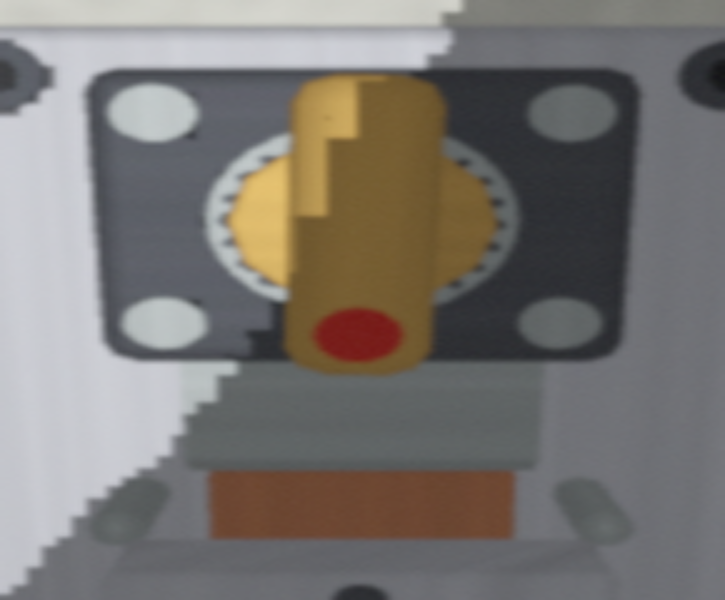

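Run:
```python
from h import *; import pickle
w,im,p,M=pickle.load(open("g.pkl","rb"))
g=lambda q:(205+(q[0]+.5)/5-.5,30+(q[1]+.5)/3-.5)
B=lambda L,z:back(w,[g(q) for q in L],z)
H=B([(154,113),(572,113),(165,323),(560,323)],.063); print("heads",H.round(4).tolist(),H.mean(0)); 
print("heads yaw",np.degrees(np.arctan2(*(H[3]-H[1])[[1,0]])),np.degrees(np.arctan2(*(H[2]-H[0])[[1,0]])))
P=B([(122,527),(605,527)],.0485);print("pins",P.round(4).tolist(),P.mean(0))
Q=B([(209,505),(514,505)],.04);print("pad",Q.round(4).tolist(),Q.mean(0))
J=B([(188,468),(537,468)],.0465);print("jaw edge",J.round(4).tolist())
hc=B([(92,70),(638,70),(622,360),(104,360)],.062);print("housing",hc.round(4).tolist(),hc.mean(0))
# pins top, corners of carrier bottom front
C=B([(360,590)],p[2]-.0029+.016);print("hole",C, "tcp",p)
for z in (.098,): print("wing",B([(325,100),(400,95),(291,340),(430,340),(358,335)],z).round(4).tolist())
```

```text
heads [[0.4777, -0.2059, 0.063], [0.4775, -0.1722, 0.063], [0.5056, -0.2058, 0.063], [0.5054, -0.172, 0.063]] [ 0.49152294 -0.18897616  0.063     ]
heads yaw 0.3618378379823254 0.1821373513341778
pins [[0.5408, -0.2127, 0.0485], [0.5405, -0.1646, 0.0485]] [ 0.54061325 -0.18861327  0.0485    ]
pad [[0.5394, -0.2047, 0.04], [0.5392, -0.173, 0.04]] [ 0.53931383 -0.18883006  0.04      ]
jaw edge [[0.5312, -0.206, 0.0465], [0.5309, -0.1715, 0.0465]]
housing [[0.4723, -0.2109, 0.062], [0.472, -0.167, 0.062], [0.5108, -0.1663, 0.062], [0.511, -0.2114, 0.062]] [ 0.49152897 -0.18887831  0.062     ]
hole [[ 0.53600158 -0.18887742  0.08984001]] tcp [ 0.56846954 -0.18805231  0.07674001]
wing [[0.4783, -0.1914, 0.098], [0.4778, -0.1867, 0.098], [0.5031, -0.1937, 0.098], [0.5031, -0.1844, 0.098], [0.5026, -0.1892, 0.098]]
```

Request:
servo_tool(travel=[[-0.8,0,0],[-0.8,0,-10],[-0.8,0,-18],[-0.8,0,-24],[-0.8,0,-24]], delta_rot=[[0,0,0],[0,0,0],[0,0,0],[0,0,0],[0,0,0]], gripper=[170,170,170,170,170])

```text
time: 8.8
tcp_pos: [0.567, -0.1875, 0.0509]
tcp_rot: [0.01, -3.141, -0.001]
ft_force: [0.1, 0.1, -1.1]
width: 0.448
```

```bash
python3 look.py i
```

```text
t 8.8 p [ 0.567  -0.1875  0.0509] jaw yaw 90.37 tilt z [-1.e-03  5.e-04 -1.e+00] q [-0.456  0.492 -0.198  0.881 -0.    -0.462] vel 0.014
```

View pics/i.png

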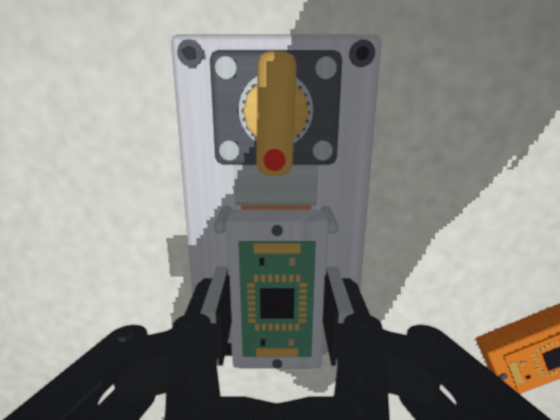

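Request:
servo_tool(travel=[[0.3,0,-3],[0.3,0,-5],[0.3,0,-6.5],[0.3,0,-7],[0.3,0,-7]], delta_rot=[[0,0,0],[0,0,0],[0,0,0],[0,0,0],[0,0,0]], gripper=[170,170,170,170,170])

```text
time: 9.48
tcp_pos: [0.5676, -0.1876, 0.0446]
tcp_rot: [-0.01, 3.142, -0.0]
ft_force: [0.1, 1.0, -1.9]
width: 0.446
```

Request:
servo_tool(travel=[[0,0,-0.7],[0,0,-1.3],[0,0,-1.3]], delta_rot=[[0,0,0],[0,0,0],[0,0,0]], gripper=[170,170,170])

```text
time: 9.85
tcp_pos: [0.5676, -0.1876, 0.0432]
tcp_rot: [0.01, -3.142, -0.0]
ft_force: [-0.8, -0.4, -2.3]
width: 0.447
```

Request:
servo_tool(travel=[[0,0,-0.5],[0,0,-1],[0,0,-1]], delta_rot=[[0,0,0],[0,0,0],[0,0,0]], gripper=[170,170,170])

```text
time: 10.22
tcp_pos: [0.5676, -0.1877, 0.043]
tcp_rot: [-0.01, 3.141, -0.0]
ft_force: [-3.2, 1.4, 9.2]
width: 0.448
```

Request:
servo_tool(travel=[[0,0,0.8],[0,0,0.8],[0,0,0.8],[0,0,0.8]], delta_rot=[[0,0,0],[0,0,0],[0,0,0],[0,0,0]], gripper=[130,100,70,60])

```text
time: 10.72
tcp_pos: [0.5676, -0.1877, 0.043]
tcp_rot: [0.01, -3.142, -0.0]
ft_force: [-0.2, -0.5, 0.1]
width: 0.762
```

Request:
servo_tool(travel=[[0,0,20],[0,0,60],[20,0,110],[30,0,157],[30,0,157]], delta_rot=[[0,0,0],[0,0,0],[0,0,0],[0,0,0],[0,0,0]], gripper=[60,60,60,60,60])

```text
time: 11.35
tcp_pos: [0.5994, -0.1882, 0.2033]
tcp_rot: [-0.011, 3.136, -0.004]
ft_force: [-0.3, 0.3, 0.4]
width: 0.764
```

```bash
python3 look.py j; python3 -c "
import cv2
im=cv2.imread('pics/j.png'); cv2.imwrite('pics/j2.png',cv2.resize(im[0:300,180:380],None,fx=3.9,fy=2,interpolation=cv2.INTER_CUBIC))"
```

```text
t 11.35 p [ 0.5994 -0.1882  0.2033] jaw yaw 90.39 tilt z [ 0.0052 -0.0024 -1.    ] q [-0.434  0.448  0.161  1.279  0.    -0.441] vel 0.108
```

View pics/j.png

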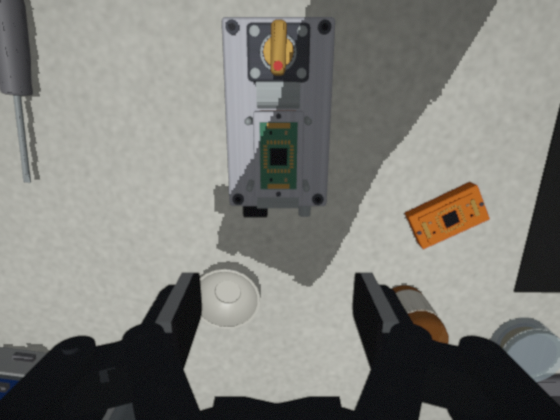

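Run:
```python
from h import *
import cv2
im=cv2.imread('pics/j.png'); cv2.imwrite('pics/j2.png',cv2.resize(im[90:220,215:345],None,fx=4.6,fy=4.6,interpolation=cv2.INTER_CUBIC))
```

```text
(no output)
```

View pics/j2.png

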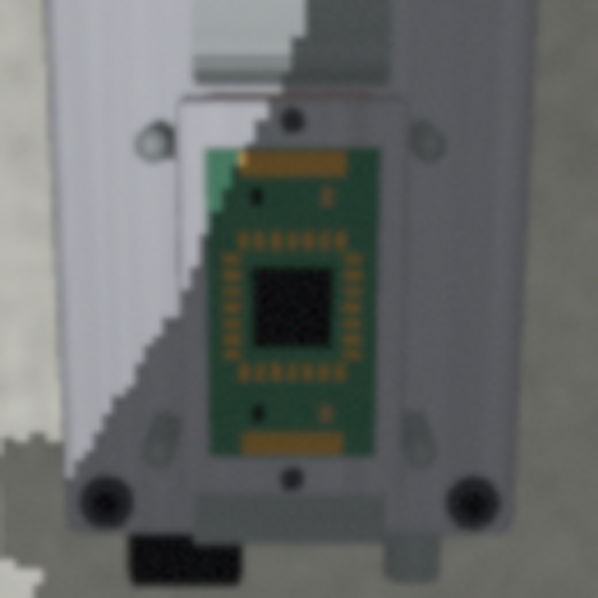

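Carrier sits flat between the four pins (chip at 278,156), with a gap to the jaw. Next, the thumbscrew.

Request:
servo_tool(travel=[[-55,0,-10],[-107,0,-40],[-107,0,-72],[-107,0,-72],[-107,0,-72]], delta_rot=[[0,0,0],[0,0,0],[0,0,0],[0,0,0],[0,0,0]], gripper=[60,60,60,60,60])

```text
time: 12.02
tcp_pos: [0.491, -0.1878, 0.1286]
tcp_rot: [-0.01, 3.141, -0.0]
ft_force: [-0.5, -0.4, 0.1]
width: 0.765
```

```bash
python3 look.py k thumbscrew housing_top
```

```text
t 12.025 p [ 0.491  -0.1878  0.1286] jaw yaw 90.38 tilt z [ 1.e-04 -0.e+00 -1.e+00] q [-0.52   0.318 -0.258  0.995  0.    -0.527] vel 0.018
thumbscrew 0.9 [276.4 246.4  35.6  67.4] 1677 cen [ 0.4869 -0.1892  0.092 ]
[[257.0, 212.0], [294.0, 212.0], [294.0, 279.0], [257.0, 279.0]] [[0.4695, -0.199], [0.4694, -0.1795], [0.509, -0.1787], [0.5091, -0.1994]]
housing_top 0.93 [275.6 270.1 136.  210.1] 18843 cen [ 0.5025 -0.1892  0.062 ]
[[211.0, 374.0], [211.0, 165.0], [340.0, 165.0], [340.0, 374.0]] [[0.6033, -0.2353], [0.4507, -0.2274], [0.4502, -0.1516], [0.6026, -0.1421]]
```

View pics/k.png

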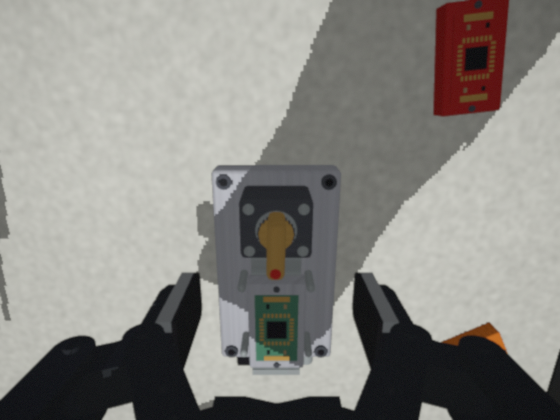

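```bash
python3 -c "
import cv2
im=cv2.imread('pics/k.png'); cv2.imwrite('pics/k2.png',cv2.resize(im[175:290,220:335],None,fx=5,fy=5,interpolation=cv2.INTER_CUBIC))"
```

```text
(no output)
```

View pics/k2.png

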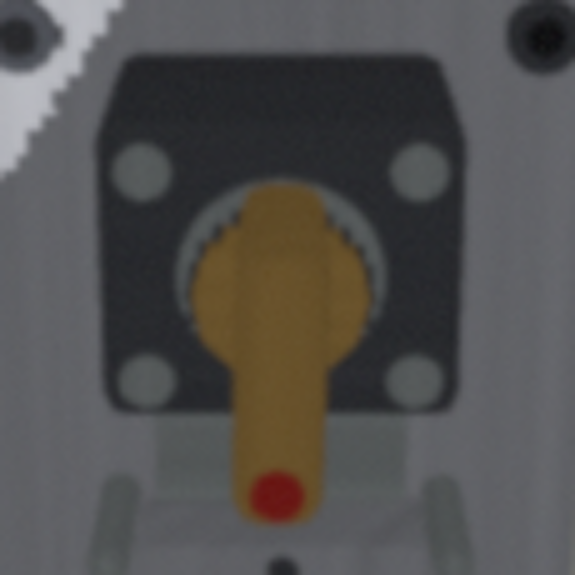

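Run:
```python
from h import *; import pickle
w,im,p,M=pickle.load(open("k.pkl","rb"))
g=lambda q:(220+(q[0]+.5)/5-.5,175+(q[1]+.5)/5-.5)
B=lambda L,z:back(w,[g(q) for q in L],z)
print("heads",B([(142,172),(419,172),(147,382),(415,382)],.063).mean(0))
print("collar",B([(191,295),(372,295)],.0695).round(4).tolist())
for z in (.0975,.0985): print("wing",z,B([(278,497),(278,522),(285,184),(280,430)],z).round(4).tolist(), B([(236,450),(327,450)],z).round(4).tolist())
```

```text
heads [ 0.49129355 -0.18911697  0.063     ]
collar [[0.4909, -0.1999, 0.0695], [0.4907, -0.1781, 0.0695]]
wing 0.0975 [[0.503, -0.1892, 0.0975], [0.506, -0.1892, 0.0975], [0.4673, -0.1887, 0.0975], [0.495, -0.189, 0.0975]] [[0.4974, -0.1937, 0.0975], [0.4973, -0.184, 0.0975]]
wing 0.0985 [[0.5024, -0.1892, 0.0985], [0.5055, -0.1892, 0.0985], [0.467, -0.1887, 0.0985], [0.4945, -0.189, 0.0985]] [[0.4969, -0.1937, 0.0985], [0.4968, -0.184, 0.0985]]
```

Request:
servo_tool(travel=[[0,-0.5,-30],[0,-0.5,-50],[0,-0.5,-55.5],[0,-0.5,-55.5]], delta_rot=[[0,0,-1],[0,0,-1],[0,0,-1],[0,0,-1]], gripper=[60,60,60,60])

```text
time: 12.68
tcp_pos: [0.491, -0.1883, 0.0731]
tcp_rot: [0.017, 3.141, -0.0]
ft_force: [0.4, -0.8, -0.3]
width: 0.763
```

Request:
servo_tool(travel=[[0,0,0],[0,0,0],[0,0,0],[0,0,0],[0,0,0]], delta_rot=[[0,0,0],[0,0,0],[0,0,0],[0,0,0],[0,0,0]], gripper=[120,150,180,200,220], force=30)

```text
time: 13.3
tcp_pos: [0.4906, -0.1881, 0.0726]
tcp_rot: [-0.017, -3.142, -0.0]
ft_force: [-0.4, 0.2, -0.3]
width: 0.139
```

Request:
servo_tool(travel=[[0,0,0],[0,0,0],[0,0,0]], delta_rot=[[0,0,0],[0,0,0],[0,0,0]], gripper=[245,245,245], force=40)

```text
time: 13.68
tcp_pos: [0.4906, -0.1883, 0.0727]
tcp_rot: [0.017, 3.141, -0.001]
ft_force: [-1.3, -1.5, 3.3]
width: 0.106
```

```bash
python3 -c "
from plant import *
import numpy as np
s=get_state();print(s['time'],s['width'],s['ft_force'],s['ft_torque'],s['tcp_pos'],s['tcp_rot'],s['qpos'])"; python3 look.py l
```

```text
13.675 0.1058041670042848 [-1.25548771 -1.50983082  3.28560098] [-0.39124901  0.17550022  0.03375972] [ 0.49062513 -0.18832249  0.07268271] [ 1.74402445e-02  3.14142646e+00 -5.72077148e-04] [-5.21490749e-01  3.64909907e-01 -3.54033921e-01  8.51570411e-01
 -2.58717895e-04 -5.10387508e-01]
t 13.675 p [ 0.4906 -0.1883  0.0727] jaw yaw 89.36 tilt z [ 1.e-04 -4.e-04 -1.e+00] q [-0.521  0.365 -0.354  0.852 -0.    -0.51 ] vel 0.002
```

View pics/l.png

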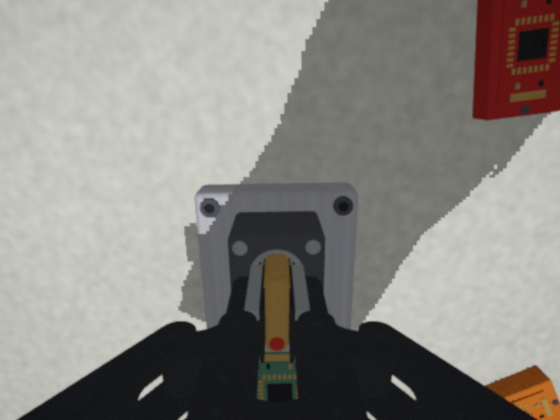

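Request:
servo_tool(travel=[[0,0,-0.17],[0,0,-0.33],[0,0,-0.5],[0,0,-0.67],[0,0,-0.67]], delta_rot=[[0,0,-10],[0,0,-20],[0,0,-30],[0,0,-40],[0,0,-40]], gripper=[245,245,245,245,245], force=50)

```text
time: 14.35
tcp_pos: [0.4908, -0.1876, 0.072]
tcp_rot: [1.089, 2.947, 0.002]
ft_force: [2.8, 4.8, 3.1]
width: 0.102
```

```bash
cat > st.py <<'E'
from h import *
p,M,s=tcp(); print(round(s['time'],2),"w",round(s['width'],3),"F",np.round(s['ft_force'],1),"T",np.round(s['ft_torque'],3),"p",np.round(p,4),"jaw",np.degrees(np.arctan2(M[1,1],M[0,1])).round(2),"q6",round(s['qpos'][5],3))
E
python3 st.py
```

```text
14.35 w 0.102 F [2.8 4.8 3.1] T [ 0.979 -0.466 -0.066] p [ 0.4908 -0.1876  0.072 ] jaw 49.45 q6 0.187
```

Request:
servo_tool(travel=[[0.2,0.4,-0.17],[0.2,0.4,-0.33],[0.2,0.4,-0.5],[0.2,0.4,-0.67],[0.2,0.4,-0.67]], delta_rot=[[0,0,-10],[0,0,-20],[0,0,-30],[0,0,-40],[0,0,-40]], gripper=[245,245,245,245,245])

```text
time: 14.98
tcp_pos: [0.4915, -0.1872, 0.0714]
tcp_rot: [2.029, 2.398, 0.003]
ft_force: [6.2, 5.5, 0.9]
width: 0.107
```

```bash
python3 st.py; python3 look.py m
```

```text
14.97 w 0.107 F [6.2 5.5 0.9] T [ 1.113 -1.103 -0.019] p [ 0.4915 -0.1872  0.0714] jaw 9.53 q6 0.884
t 14.975 p [ 0.4915 -0.1872  0.0714] jaw yaw 9.53 tilt z [ 0.0017  0.0013 -1.    ] q [-0.52   0.366 -0.356  0.848  0.002  0.884] vel 0.073
```

View pics/m.png

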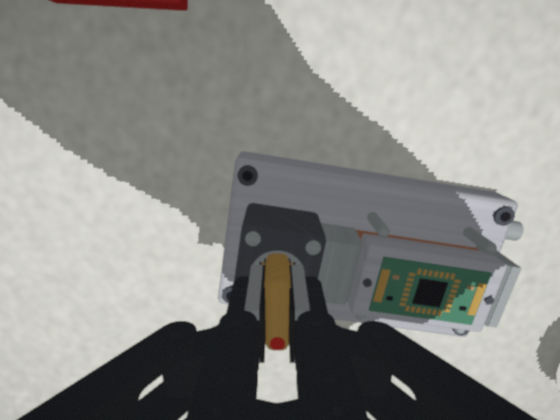

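Request:
servo_tool(travel=[[0.7,0.5,-0.17],[0.7,0.5,-0.33],[0.7,0.5,-0.5],[0.7,0.5,-0.67],[0.7,0.5,-0.67]], delta_rot=[[0,0,-10],[0,0,-20],[0,0,-30],[0,0,-40],[0,0,-40]], gripper=[245,245,245,245,245])

```text
time: 15.65
tcp_pos: [0.4924, -0.1873, 0.0708]
tcp_rot: [2.727, 1.559, 0.002]
ft_force: [4.9, 1.5, 0.3]
width: 0.107
```

```bash
python3 st.py
```

```text
15.65 w 0.107 F [4.9 1.5 0.3] T [ 0.326 -1.069 -0.07 ] p [ 0.4924 -0.1873  0.0708] jaw -30.49 q6 1.584
```

Request:
servo_tool(travel=[[0.4,0,-0.17],[0.4,0,-0.33],[0.4,0,-0.42],[0.4,0,-0.42]], delta_rot=[[0,0,-10],[0,0,-20],[0,0,-25],[0,0,-25]], gripper=[245,245,245,245])

```text
time: 16.15
tcp_pos: [0.4928, -0.1877, 0.0704]
tcp_rot: [2.998, 0.933, 0.002]
ft_force: [5.3, -1.0, 0.1]
width: 0.108
```

```bash
python3 st.py
```

```text
16.15 w 0.108 F [ 5.3 -1.   0.1] T [-0.212 -1.049 -0.058] p [ 0.4928 -0.1877  0.0704] jaw -55.42 q6 2.019
```

Request:
servo_tool(travel=[[0,0,-0.07],[0,0,-0.08],[0,0,-0.08]], delta_rot=[[0,0,-4],[0,0,-5],[0,0,-5]], gripper=[245,245,245])

```text
time: 16.52
tcp_pos: [0.4929, -0.1878, 0.0703]
tcp_rot: [3.036, 0.803, 0.002]
ft_force: [5.5, -1.5, -0.6]
width: 0.105
```

```bash
python3 st.py
```

```text
16.52 w 0.105 F [ 5.5 -1.5 -0.6] T [-0.34  -1.097 -0.042] p [ 0.4929 -0.1878  0.0703] jaw -60.36 q6 2.106
```

Request:
servo_tool(travel=[[0,0,-0.07],[0,0,-0.08],[0,0,-0.08]], delta_rot=[[0,0,-4],[0,0,-5],[0,0,-5]], gripper=[245,245,245])

```text
time: 16.9
tcp_pos: [0.4929, -0.1878, 0.0702]
tcp_rot: [3.068, 0.67, 0.003]
ft_force: [6.1, -1.8, -0.6]
width: 0.108
```

```bash
python3 st.py
```

```text
16.9 w 0.108 F [ 6.1 -1.8 -0.6] T [-0.359 -1.093  0.008] p [ 0.4929 -0.1878  0.0702] jaw -65.36 q6 2.193
```

Request:
servo_tool(travel=[[0.4,-0.2,-0.07],[0.4,-0.2,-0.08],[0.4,-0.2,-0.08]], delta_rot=[[0,0,-4],[0,0,-5],[0,0,-5]], gripper=[245,245,245])

```text
time: 17.27
tcp_pos: [0.493, -0.188, 0.0701]
tcp_rot: [3.095, 0.534, 0.002]
ft_force: [5.7, -1.7, -0.0]
width: 0.106
```

```bash
python3 st.py
```

```text
17.27 w 0.106 F [ 5.7 -1.7 -0. ] T [-0.563 -1.052  0.01 ] p [ 0.493  -0.188   0.0701] jaw -70.44 q6 2.281
```

Request:
servo_tool(travel=[[0,0,-0.07],[0,0,-0.08],[0,0,-0.08]], delta_rot=[[0,0,-4],[0,0,-5],[0,0,-5]], gripper=[245,245,245])

```text
time: 17.65
tcp_pos: [0.493, -0.188, 0.0701]
tcp_rot: [3.115, 0.398, 0.002]
ft_force: [4.9, -3.2, -0.5]
width: 0.109
```

```bash
python3 st.py
```

```text
17.65 w 0.109 F [ 4.9 -3.2 -0.5] T [-0.702 -1.093 -0.018] p [ 0.493  -0.188   0.0701] jaw -75.44 q6 2.369
```

Request:
servo_tool(travel=[[0,0,-0.07],[0,0,-0.08],[0,0,-0.08]], delta_rot=[[0,0,-4],[0,0,-5],[0,0,-5]], gripper=[245,245,245])

```text
time: 18.02
tcp_pos: [0.4931, -0.1881, 0.07]
tcp_rot: [3.129, 0.262, 0.002]
ft_force: [5.4, -4.6, -0.3]
width: 0.102
```

```bash
python3 st.py
```

```text
18.02 w 0.102 F [ 5.4 -4.6 -0.3] T [-0.855 -1.08  -0.018] p [ 0.4931 -0.1881  0.07  ] jaw -80.44 q6 2.456
```

Request:
servo_tool(travel=[[0.3,-0.3,-0.07],[0.3,-0.3,-0.08],[0.3,-0.3,-0.08]], delta_rot=[[0,0,-4],[0,0,-5],[0,0,-5]], gripper=[245,245,245])

```text
time: 18.4
tcp_pos: [0.4931, -0.1882, 0.0699]
tcp_rot: [3.138, 0.125, 0.001]
ft_force: [4.2, -4.5, -0.8]
width: 0.105
```

```bash
python3 st.py; python3 look.py n
```

```text
18.4 w 0.105 F [ 4.2 -4.5 -0.8] T [-0.752 -0.834  0.   ] p [ 0.4931 -0.1882  0.0699] jaw -85.44 q6 2.543
t 18.4 p [ 0.4931 -0.1882  0.0699] jaw yaw -85.44 tilt z [ 9.e-04 -1.e-03 -1.e+00] q [-0.519  0.37  -0.354  0.845 -0.     2.543] vel 0.007
```

View pics/n.png

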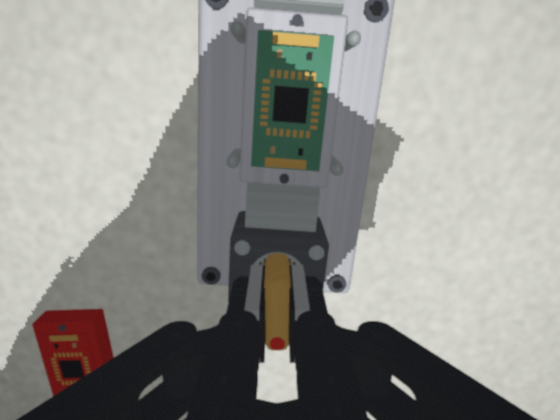

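Request:
servo_tool(travel=[[0,-0.2,-0.07],[0,-0.2,-0.08],[0,-0.2,-0.08]], delta_rot=[[0,0,-4],[0,0,-5],[0,0,-5]], gripper=[245,245,245])

```text
time: 18.82
tcp_pos: [0.493, -0.1884, 0.0698]
tcp_rot: [3.141, -0.012, 0.001]
ft_force: [4.2, -2.9, 0.7]
width: 0.105
```

```bash
python3 st.py
```

```text
18.82 w 0.105 F [ 4.2 -2.9  0.7] T [-0.65  -0.867  0.39 ] p [ 0.493  -0.1884  0.0698] jaw -90.42 q6 2.63
```

Request:
servo_tool(travel=[[0,0,-0.07],[0,0,-0.08],[0,0,-0.08]], delta_rot=[[0,0,-4],[0,0,-5],[0,0,-5]], gripper=[245,245,245])

```text
time: 19.2
tcp_pos: [0.4931, -0.1884, 0.0698]
tcp_rot: [3.137, -0.147, 0.001]
ft_force: [2.5, -3.8, 2.8]
width: 0.11
```

```bash
python3 st.py
```

```text
19.2 w 0.11 F [ 2.5 -3.8  2.8] T [-0.846 -0.645  1.598] p [ 0.4931 -0.1884  0.0698] jaw -95.36 q6 2.716
```

Request:
servo_tool(travel=[[0,0,-0.07],[0,0,-0.08],[0,0,-0.08]], delta_rot=[[0,0,-4],[0,0,-5],[0,0,-5]], gripper=[245,245,245])

```text
time: 19.58
tcp_pos: [0.4931, -0.1884, 0.0698]
tcp_rot: [3.128, -0.281, 0.001]
ft_force: [2.8, -4.5, 3.3]
width: 0.107
```

```bash
python3 st.py
```

```text
19.57 w 0.107 F [ 2.8 -4.5  3.3] T [-0.961 -0.472  2.695] p [ 0.4931 -0.1884  0.0698] jaw -100.28 q6 2.802
```

Request:
servo_tool(travel=[[0,0,0],[0,0,0]], delta_rot=[[0,0,5],[0,0,5]], gripper=[245,245])

```text
time: 19.82
tcp_pos: [0.493, -0.1884, 0.0697]
tcp_rot: [3.137, -0.144, 0.001]
ft_force: [2.0, -4.0, 2.6]
width: 0.106
```

```bash
python3 st.py
```

```text
19.82 w 0.106 F [ 2.  -4.   2.6] T [-0.834 -0.653  1.641] p [ 0.493  -0.1884  0.0697] jaw -95.27 q6 2.714
```

Request:
servo_tool(travel=[[0,0,0],[0,0,0]], delta_rot=[[0,0,4],[0,0,4]], gripper=[245,245])

```text
time: 20.08
tcp_pos: [0.4931, -0.1884, 0.0697]
tcp_rot: [3.14, -0.037, 0.001]
ft_force: [4.1, -3.4, 3.1]
width: 0.108
```

```bash
python3 st.py; python3 look.py o
```

```text
20.07 w 0.108 F [ 4.1 -3.4  3.1] T [-0.762 -0.698  0.635] p [ 0.4931 -0.1884  0.0697] jaw -91.34 q6 2.646
t 20.075 p [ 0.4931 -0.1884  0.0697] jaw yaw -91.34 tilt z [ 9.e-04 -1.e-03 -1.e+00] q [-0.519  0.371 -0.354  0.845 -0.     2.646] vel 0.027
```

View pics/o.png

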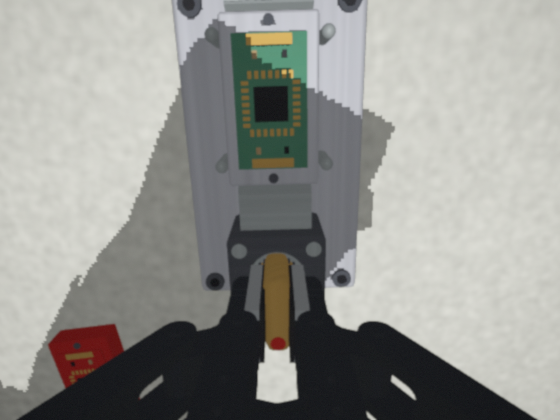

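Request:
servo_tool(travel=[[0,0.3,0.12],[-0.1,0.6,0.29],[-0.3,0.8,0.46],[-0.5,1.0,0.63],[-0.7,1.2,0.8]], delta_rot=[[0,0,10],[0,0,20],[0,0,30],[0,0,40],[0,0,50]], gripper=[245,245,245,245,245])

```text
time: 20.75
tcp_pos: [0.4926, -0.1874, 0.0706]
tcp_rot: [2.859, 1.299, 0.001]
ft_force: [5.7, -3.5, 1.6]
width: 0.104
```

```bash
python3 st.py
```

```text
20.75 w 0.104 F [ 5.7 -3.5  1.6] T [-0.843 -1.126 -0.02 ] p [ 0.4926 -0.1874  0.0706] jaw -41.12 q6 1.77
```

Request:
servo_tool(travel=[[-0.2,0.1,0.17],[-0.4,0.1,0.33],[-0.6,0.1,0.5],[-0.7,0.2,0.67],[-0.7,0.2,0.67]], delta_rot=[[0,0,10],[0,0,20],[0,0,30],[0,0,40],[0,0,40]], gripper=[245,245,245,245,245])

```text
time: 21.38
tcp_pos: [0.4918, -0.187, 0.0712]
tcp_rot: [2.245, 2.195, 0.0]
ft_force: [4.7, -3.7, 2.1]
width: 0.101
```

```bash
python3 st.py
```

```text
21.38 w 0.101 F [ 4.7 -3.7  2.1] T [-0.691 -1.043  0.037] p [ 0.4918 -0.187   0.0712] jaw -1.29 q6 1.075
```

Request:
servo_tool(travel=[[0.3,-0.3,0.05],[0.3,-0.3,0.05],[0.3,-0.3,0.05],[0.3,-0.3,0.05]], delta_rot=[[0,0,3],[0,0,3],[0,0,3],[0,0,3]], gripper=[245,245,245,245])

```text
time: 21.88
tcp_pos: [0.4918, -0.1871, 0.0712]
tcp_rot: [2.194, 2.247, 0.0]
ft_force: [4.5, -2.7, 4.8]
width: 0.106
```

```bash
python3 st.py; python3 look.py p
python3 - <<'E'
from h import *
cv2.imwrite("pics/p_top.png",camera("top")[:,:,::-1])
E
```

```text
21.88 w 0.106 F [ 4.5 -2.7  4.8] T [-0.666 -0.876  0.02 ] p [ 0.4918 -0.1871  0.0712] jaw 1.37 q6 1.028
t 21.875 p [ 0.4918 -0.1871  0.0712] jaw yaw 1.37 tilt z [ 6.e-04 -5.e-04 -1.e+00] q [-0.518  0.367 -0.355  0.848 -0.     1.028] vel 0.001
```

View pics/p.png

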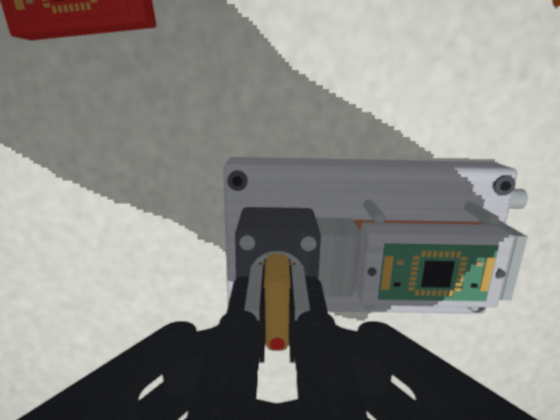

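View pics/p_top.png

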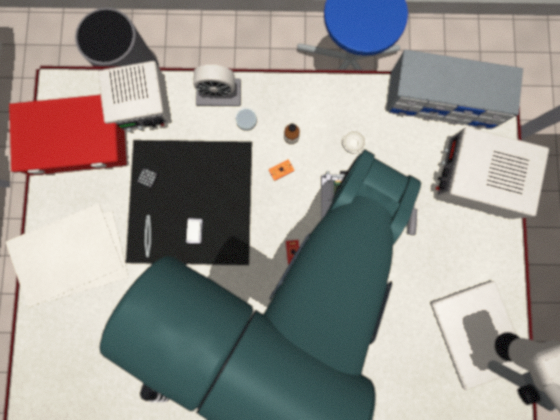

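```bash
python3 -c "
from plant import *
print(job_done())"
```

```text
the job is handed in; nothing more can be done
None
```

The bare green carrier is in the workholder's nest, the thumbscrew has been seated and backed off a quarter turn, and the gripper is still holding it. I handed the job in at about 22 s of the 67 s allowed.

- **Carrier:** I set it down under control, with about 9 N of contact force on the pad, then released it. The pictures afterwards show it flat between the four guide pins.
- **Thumbscrew:** I turned it clockwise about 178° until the torque rose steadily. I overdrove the stop by about 12° (2.7 N m) to be sure. On the way back the torque fell to zero at the same angle, so the wing did not slip in the grip.
- **Back-off:** The tool turned 90.0° back from the seat point. Allowing for the screw's friction, it may be up to about 0.4° short. I judged this from the tool angle and torque, not from a direct measurement of the screw.
- **Last readings:** Grip opening 9 mm on the 10 mm wing, side force about 5 N, upward force about 5 N, and next to no torque on the screw.
- **Other things on the bench:** I touched none of them, and those visible in the last top picture are where they were. The arm hid part of the bench in that view, including the orange block nearest the robot and most of the workholder.

No check failed. The wrist camera read about 0.8 mm off sideways, which I allowed for. The thumbscrew's axis was also about 1 mm from where I first measured it, so I corrected the tool position during the turn.

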